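# Sweep loose jar lids into the collecting bay

## Task

Clear the desk by sweeping the three loose white screw lids along the desk top with your fingertips, through the open side of the low three-sided grey bay, until every lid lies flat and wholly inside it. Only push them: do not pick a lid up or lift it off the desk. Leave the pen, the phone and the swab pouch where they are.

Things in the scene. Friction and masses are not known exactly. Their poses are not given: they have to be found in the camera images.
- bay: Low three-sided bay of grey sheet, fixed to the desk left of the lids, no floor or top: lids slide straight in. Inside 180 mm wide, 120 mm deep; walls 4 mm thick, 25 mm high; low screw tabs outside. Origin: on the desk, middle of the open side. +x points into the bay (back wall at x = 120 mm), roughly to world +y; y along the open side (side walls at -90 and +90 mm); z up.
- lid_1: Plain white ribbed plastic screw lid lying flat, a disc 44 mm across and 14 mm high, about 20 g, at the start the one nearer the robot and farther from the bay. The three lids are alike. Origin: centre of its underside; z is its axis, up. It slides on the desk and does not roll while flat.
- lid_2: Plain white ribbed plastic screw lid lying flat, a disc 44 mm across and 14 mm high, about 20 g, at the start the one farthest ahead of the robot. The three lids are alike. Origin: centre of its underside; z is its axis, up. It slides on the desk and does not roll while flat.
- lid_3: Plain white ribbed plastic screw lid lying flat, a disc 44 mm across and 14 mm high, about 20 g, at the start the one nearer the robot and nearest the bay. The three lids are alike. Origin: centre of its underside; z is its axis, up. It slides on the desk and does not roll while flat.
- pen: Bystander: marker pen, black and white, 135 mm long, 17 mm thick, lying near the far edge of the desk. Origin: under its middle; y along it.
- phone: Bystander: phone, 162 x 80 x 10 mm, lying face up at the near right. Origin: centre of its underside; x along its length.
- swab: Bystander: flat sealed swab pouch, 24 x 178 x 4 mm, lying to the right of the lids. Origin: centre of its underside; y along its length.

How it is judged:
By the outcome, as a careful person would: the job done as asked, in the order asked, and still so for the second after the job is handed in, with the robot touching nothing.
It also fails if it takes over 70 s, if anything falls off the work surface, if the arm or the gripper's body presses on something with over 40 N, if the wrist force passes 120 N, or if a joint passes its speed limit or range.

## Robot

A 7-joint arm with a two-finger parallel gripper is mounted at the origin on a cart in front of the work surface, level with it; the furniture and walls round the work are solid. World frame = base frame: x ahead of the robot, y to its left, z up, the work surface at z = 0. Lengths are in m, angles in rad, forces in N, time in s.
With the tool pointing down it reaches from about 0.4 to 0.85 m from the base axis. Payload 6.9 kg.
Tool frame: the origin (TCP) lies at the very end of the fingers, on their centre line; the grasp point (between the pads) lies 19 mm behind it (r.grip_point_offset is the distance from the TCP to the grasp point, in m); z points along the fingers, y is the direction in which the jaws open and shut (so a half turn about z gives the same grasp; the last joint's range is limited). The gripper opens to 85 mm and grips with 20 to 120 N. Pads are 22 mm wide; open, the fingers measure 114 mm over their backs; the gripper's body (76 mm by 85 mm) begins 54 mm behind the grasp point. The pads swing forward as they close: fully open they stand 13 mm farther back than shut.
Start: joints at [1.361, 0.507, -0.238, 1.5, 0.126, 1.149, -0.155], TCP at [0.194, -0.594, 0.231] pointing down, gripper open.
Joint ranges: [-3.08, 3.08], [-0.24, 2.05], [-1.43, 1.35], [0, 2.5], [-1.52, 4.66], [0.17, 1.96], [-2.89, 2.89]. Speed limits (rad/s): [2.39, 2.39, 3.14, 3.14, 3.14, 3.14, 3.14].

## Interface

Orientations are given as a rotation vector (axis times angle).
In Python, from station import readout, grab_frame, ticket, r gives the robot as it stands. The module is installed in compiled form; this text tells all that it offers.
- The arm moves only by the tool play_rows, never from a script. Its argument "steps" is a list of rows, each a list of 4 numbers: the shift along the tool's x, y, z in cm, then the turn about the tool's z in rad. A call has 1 to 5 rows; each row shifts and turns the commanded pose from where the row before left it, along the tool's axes as they then stand; what a row does not reach is not made up. A row lasts 1/8 s, in which the tool goes at most 62.5 mm and 10.7 degrees, less where a joint would pass 70% of its speed; a pose out of reach is approached as far as the arm can. A call with a gripper value outside its range is refused whole. "grip" is the finger opening in cm, from 0 to 8.54, set as the call begins (left out, the last holds). The fingers move at their own pace and stop on an object; the grip force is fixed at half the most. Time passes only in rows, so rows that do not move let the fingers close. It gives the time, the measured TCP pose, the force and the opening at its end, in the units of the state.
- readout.read_state(): the state, without advancing time (a new reading comes with each control period).
- grab_frame(name): name is "scene" or "top" or "wrist"; returns a dict with "pixels" (384x512x3 uint8, red, green, blue), "camera_matrix" (3x3 intrinsics, pixels), "rvec" (rotation vector, rad) and "tvec" (3), from world to camera coordinates, as OpenCV has them; the wrist camera has in their place "T_tool_cam" (4x4, takes a point from camera to tool coordinates, whose origin is the TCP and whose axes are the flange's). Camera axes: x right, y down, z forward; pixel columns grow to the right and rows downward; lengths in m; the calibration is good to about 2 mm. A picture is of the moment at which its call begins: read the wrist's pose just before it. There is no depth.
- ticket.sign_off(): hands the job in, once; it reports no verdict.
The state is a dict: "clock": time; "q": joint angles; "dq": joint speeds; "effort": joint torques, N m; "tool_pos": TCP position; "tcp_rot": TCP orientation; "force": force on the tool from outside, world axes, zero at the start; "torque": the same for the moment, N m; "gripper_width": opening from 0.0 (shut) to 1.0 (fully open).
Only numpy, scipy, OpenCV 4.12 (cv2) and the standard library are available. Lean on these libraries where they do the work, as an engineer would, in place of code of your own. Each camera call takes 0.05 s, during which the arm holds its last target.

## Working session

There is one attempt and no reset: what is moved stays moved. The work goes in short steps, Python scripts to look and compute and a tool call to move; the robot and the scene stay as the last step left them, time stands still between calls to the robot, and variables do not carry over. Pictures are saved under pics/ and viewed, and the job is handed in when it is done.

Besides the shell and the picture viewer there is one more tool, called after "Emit:" by a JSON object that holds its "op" and its "data", one argument or row to a line. play_rows: Moves the arm, as the interface text tells. Its arguments: {"type":"object","properties":{"steps":{"type":"array"},"grip":{"type":"number"}},"required":["steps"]}

```bash
mkdir -p pics; python3 - <<'E'
from station import readout, grab_frame, ticket, r
import cv2
print(readout.read_state())
for n in ("scene","top","wrist"):
    f=grab_frame(n)
    cv2.imwrite(f"pics/{n}0.png",f["pixels"][:,:,::-1])
    print(n,{k:v for k,v in f.items() if k!="pixels"})
E
```

```text
{'clock': 0.0, 'q': array([ 1.36050314,  0.50834584, -0.23749796,  1.5011412 ,  0.12570937,
        1.14890898, -0.15484052]), 'dq': array([ 1.15474639e-03,  8.41820053e-05,  1.67695111e-03,  5.10576055e-04,
        2.55728463e-04, -2.74889036e-03,  7.09287675e-04]), 'effort': array([ 1.08125255e-04, -6.20612741e+01, -2.18679473e+00, -2.49661696e+01,
        1.26809953e-02,  1.21165029e-02,  3.43014074e-05]), 'tool_pos': array([ 0.19385624, -0.5936389 ,  0.2304209 ]), 'tcp_rot': array([-3.10076244e+00, -4.93643078e-01,  5.35333904e-04]), 'force': array([ 0.42289908,  0.15192723, -0.30901248]), 'torque': array([-0.04422084, -0.04700764,  0.02168988]), 'gripper_width': 0.9980833818785292}
scene {'camera_matrix': array([[387.95757402,   0.        , 256.10117182],
       [  0.        , 387.95757402, 185.26911048],
       [  0.        ,   0.        ,   1.        ]]), 'rvec': array([ 1.14324562, -2.42759009,  0.8861749 ]), 'tvec': array([0.26616876, 0.36021912, 0.71879251])}
top {'camera_matrix': array([[474.14368807,   0.        , 251.40887079],
       [  0.        , 474.14368807, 191.97636824],
       [  0.        ,   0.        ,   1.        ]]), 'rvec': array([ 2.18413058, -2.14703232,  0.10272773]), 'tvec': array([-0.10549703,  0.49424227,  0.94863075])}
wrist {'camera_matrix': array([[282.06977804,   0.        , 252.21471577],
       [  0.        , 282.06977804, 189.84499945],
       [  0.        ,   0.        ,   1.        ]]), 'T_tool_cam': array([[ 3.93218780e-04, -9.54570431e-01, -2.97985129e-01,
         7.47531590e-02],
       [ 9.99999316e-01,  4.72346216e-05,  1.16827890e-03,
        -8.12773603e-04],
       [-1.10112927e-03, -2.97985385e-01,  9.54569797e-01,
        -1.43318463e-01],
       [ 0.00000000e+00,  0.00000000e+00,  0.00000000e+00,
         1.00000000e+00]])}
```

View pics/scene0.png

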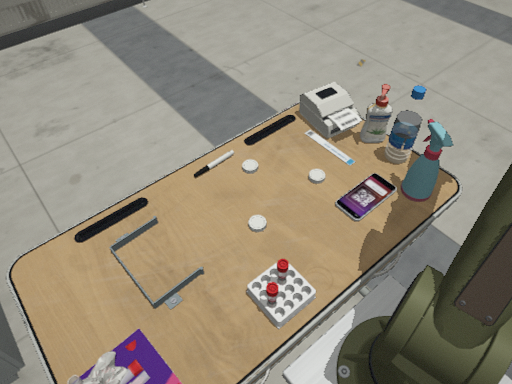

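View pics/top0.png

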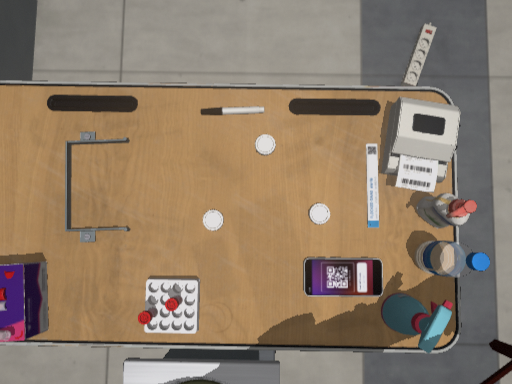

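The top view shows the lids at about (265,145), (319,213) and (213,220), and the bay opening to the right with wall tips near (128,140) and (128,229). Next I measure all of these from two views.

```bash
cat > h.py <<'E'
import numpy as np, cv2
from station import readout, grab_frame
def cam(f):
    R,_=cv2.Rodrigues(np.array(f["rvec"])); return f["camera_matrix"],R,np.array(f["tvec"])
def ray(f,u,v,z):
    K,R,t=cam(f); d=R.T@np.linalg.inv(K)@np.array([u,v,1.]); c=-R.T@t
    return c+d*(z-c[2])/d[2]
def tri(fa,a,fb,b):
    P=[K@np.c_[R,t] for K,R,t in (cam(fa),cam(fb))]
    X=cv2.triangulatePoints(P[0],P[1],np.array(a,float).reshape(2,1),np.array(b,float).reshape(2,1)).ravel()
    return X[:3]/X[3]
def white(f,lo=190,amin=60,amax=1500):
    im=f["pixels"]; m=((im.min(2)>lo)&(im.max(2).astype(int)-im.min(2)<30)).astype(np.uint8)
    n,l,s,c=cv2.connectedComponentsWithStats(m)
    return [(c[i].round(1).tolist(),s[i].tolist()) for i in range(1,n) if amin<s[i][4]<amax]
def lids():
    f=grab_frame("top"); out=[]
    for c,s in white(f):
        if abs(s[2]-s[3])<5 and 12<s[2]<26: out.append((c,s[4],ray(f,*c,0.014).round(4).tolist()))
    return f,out
E
python3 - <<'E'
from h import *
t,L=lids(); s=grab_frame("scene")
for x in L: print(x)
for x in white(s): print("scene",x)
cv2.imwrite("pics/bay0.png",cv2.resize(t["pixels"][110:260,40:240,::-1],None,fx=4,fy=4,interpolation=cv2.INTER_CUBIC))
cv2.imwrite("pics/bays0.png",cv2.resize(s["pixels"][200:320,90:220,::-1],None,fx=4,fy=4,interpolation=cv2.INTER_CUBIC))
E
```

```text
([264.9, 143.9], 280, [0.5989, -0.1235, 0.014])
([319.3, 213.2], 301, [0.4554, -0.2379, 0.014])
([212.5, 219.9], 294, [0.4378, -0.0176, 0.014])
scene ([327.3, 95.2], [305, 82, 44, 28, 411])
scene ([345.8, 117.9], [329, 108, 33, 22, 309])
scene ([329.4, 146.8], [310, 133, 40, 29, 240])
scene ([219.5, 158.5], [208, 151, 25, 16, 80])
scene ([249.8, 164.5], [243, 160, 15, 10, 124])
scene ([316.9, 174.2], [310, 169, 15, 12, 135])
scene ([375.6, 187.3], [366, 180, 21, 15, 110])
scene ([257.1, 221.6], [249, 215, 17, 14, 189])
scene ([261.2, 282.6], [248, 264, 29, 36, 273])
scene ([290.5, 296.0], [266, 264, 50, 58, 743])
```

```bash
ls pics
```

```text
bay0.png
bays0.png
scene0.png
top0.png
wrist0.png
```

View pics/bay0.png

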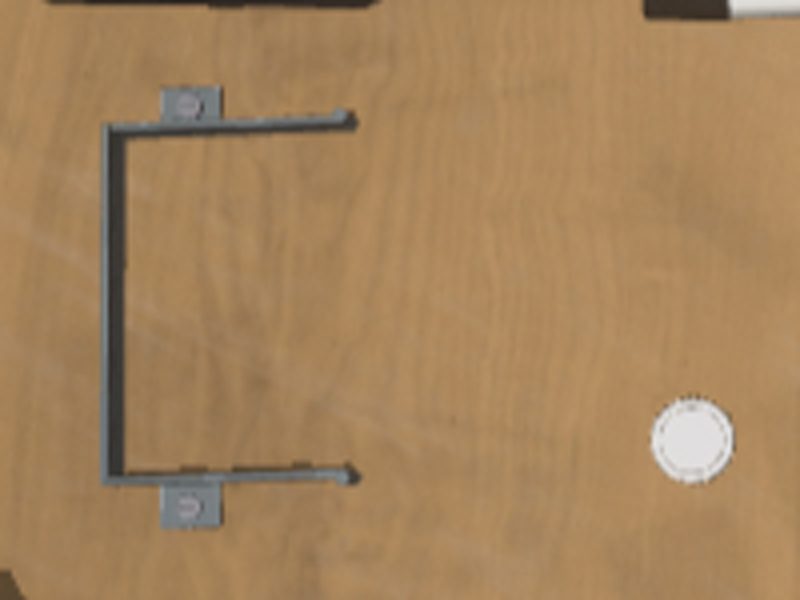

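View pics/bays0.png

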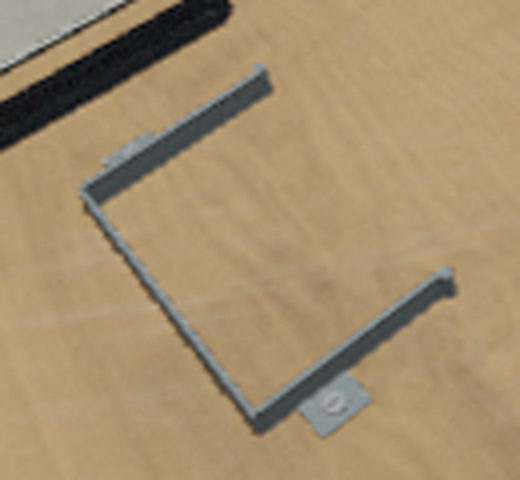

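The bay's wall-top corners are clear in both crops, so I triangulate them together with the lids.

```bash
python3 - <<'E'
from h import *
t=grab_frame("top"); s=grab_frame("scene")
for n,a,b in [("farTip",(126.2,139),(155.7,217.5)),("nearTip",(126.2,228),(202.5,267.7)),("farBack",(66.7,141.7),(111,247.7)),("nearBack",(66.7,230.2),(153.7,303.2)),
 ("lid2",(264.9,143.9),(249.8,164.5)),("lid1",(319.3,213.2),(316.9,174.2)),("lid3",(212.5,219.9),(257.1,221.6))]:
    print(n,tri(t,a,s,b).round(4), "top ray z.025",ray(t,*a,0.025).round(4),"z.014", ray(t,*a,.014).round(4))
# bystanders z~0
for n,p in [("penL",(201,111)),("penR",(264,110)),("phoneTL",(304,259)),("phoneTR",(381,259)),("phoneBL",(305,296)),("rackTL",(147,279)),("rackTR",(198,279)),("rackBR",(198,333)),("swab top",(372,143)),("swab bot",(373,227))]:
    print(n,ray(t,*p,0.005 if 'rack' not in n else .03).round(3))
st=readout.read_state(); R,_=cv2.Rodrigues(st["tcp_rot"]); print(R.round(3))
E
```

```text
farTip [0.6037 0.1671 0.0194] top ray z.025 [0.6024 0.1654 0.025 ] z.014 [0.6047 0.1684 0.014 ]
nearTip [0.4171 0.1574 0.0212] top ray z.025 [0.4178 0.1572 0.025 ] z.014 [0.418  0.1601 0.014 ]
farBack [0.5951 0.2904 0.0203] top ray z.025 [0.5947 0.2891 0.025 ] z.014 [0.5969 0.2936 0.014 ]
nearBack [0.4115 0.28   0.0222] top ray z.025 [0.4112 0.2786 0.025 ] z.014 [0.4114 0.283  0.014 ]
lid2 [ 0.5992 -0.1232  0.014 ] top ray z.025 [ 0.5967 -0.1232  0.025 ] z.014 [ 0.5989 -0.1235  0.014 ]
lid1 [ 0.4555 -0.2378  0.014 ] top ray z.025 [ 0.4547 -0.2364  0.025 ] z.014 [ 0.4554 -0.2379  0.014 ]
lid3 [ 0.438  -0.0174  0.0143] top ray z.025 [ 0.4373 -0.0186  0.025 ] z.014 [ 0.4378 -0.0176  0.014 ]
penL [0.67  0.014 0.005]
penR [ 0.674 -0.121  0.005]
phoneTL [ 0.361 -0.208  0.005]
phoneTR [ 0.364 -0.366  0.005]
phoneBL [ 0.286 -0.21   0.005]
rackTL [0.316 0.109 0.03 ]
rackTR [0.318 0.007 0.03 ]
rackBR [0.213 0.004 0.03 ]
swab top [ 0.606 -0.35   0.005]
swab bot [ 0.429 -0.351  0.005]
[[ 0.951  0.311 -0.   ]
 [ 0.311 -0.951  0.   ]
 [ 0.    -0.    -1.   ]]
```

View pics/wrist0.png

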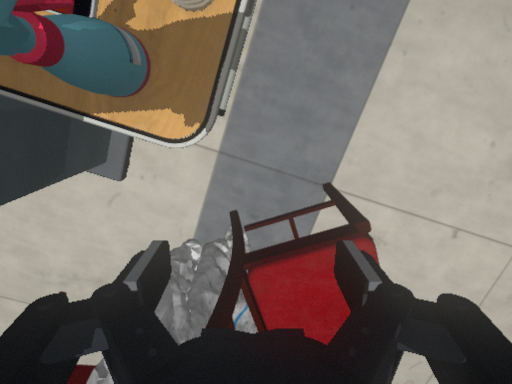

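Emit:
{"op": "play_rows", "data": {
  "steps": [
    [0,0,-5,-0.17],
    [0,0,-6,-0.17],
    [0,0,-6,-0.17],
    [0,0,-2,-0.17],
    [0,0,0,-0.17]
  ],
  "grip": 3.0
}}

```text
clock: 0.98
tool_pos: [0.1945, -0.5945, 0.4236]
tcp_rot: [2.615, 1.734, -0.001]
force: [1.0, -0.9, -0.4]
gripper_width: 0.351
```

```bash
cat > g.py <<'E'
import sys
from h import *
x,y,z,dev=map(float,sys.argv[1:5])  # target; dev = desired push heading, deg from +y toward +x
s=readout.read_state(); R,_=cv2.Rodrigues(s["tcp_rot"]); p=s["tool_pos"]
psi=np.degrees(np.arctan2(R[1,0],R[0,0]))
print("t",round(s["clock"],2),"p",p.round(4),"psi",psi.round(2),"F",s["force"].round(1),"grip",round(s["gripper_width"],3),"tilt",R[:,2].round(3))
print("q",s["q"].round(2))
print("shift cm (tool axes)",(R.T@(np.array([x,y,z])-p)*100).round(2),"turn",np.radians(psi-(90-dev)).round(3))
E
python3 g.py 0.437 -0.06 0.12 4.1
```

```text
t 0.97 p [ 0.1945 -0.5945  0.4236] psi 67.11 F [ 1.  -0.9 -0.4] grip 0.351 tilt [ 0.001 -0.004 -1.   ]
q [ 1.46  0.45 -0.45  1.1   0.19  1.63  0.66]
shift cm (tool axes) [58.77  1.46 30.2 ] turn -0.328
```

Emit:
{"op": "play_rows", "data": {
  "steps": [
    [5.5,0.15,0,0],
    [6,0.15,0,0],
    [6,0.15,0,0],
    [6,0.15,0,0],
    [6,0.15,0,0]
  ]
}}

```text
clock: 1.6
tool_pos: [0.3177, -0.3239, 0.4215]
tcp_rot: [2.622, 1.729, -0.0]
force: [0.1, -0.1, 0.7]
gripper_width: 0.351
```

Emit:
{"op": "play_rows", "data": {
  "steps": [
    [6,0.15,0,0],
    [6,0.15,0,0],
    [6,0.15,4,0],
    [5,0.15,5,0],
    [4,0.15,6,0]
  ]
}}

```text
clock: 2.22
tool_pos: [0.4233, -0.0963, 0.29]
tcp_rot: [2.62, 1.729, 0.003]
force: [0.3, -1.5, 0.1]
gripper_width: 0.353
```

```bash
python3 g.py 0.437 -0.06 0.06 4.1
```

```text
t 2.23 p [ 0.4233 -0.0963  0.29  ] psi 66.85 F [ 0.3 -1.5  0.1] grip 0.353 tilt [ 0.003 -0.001 -1.   ]
q [ 0.8   0.2  -0.77  1.86  0.15  1.14 -0.43]
shift cm (tool axes) [ 3.88 -0.24 23.  ] turn -0.333
```

Emit:
{"op": "play_rows", "data": {
  "steps": [
    [0.5,0,5,0],
    [0,0,5,0],
    [0,0,5,-0.16],
    [0,0,4,-0.16],
    [0,0,1,0]
  ]
}}

```text
clock: 2.85
tool_pos: [0.4232, -0.0933, 0.0888]
tcp_rot: [-2.312, -2.122, 0.003]
force: [0.5, 0.8, -0.0]
gripper_width: 0.353
```

```bash
python3 g.py 0.437 -0.06 0.03 4.1; python3 - <<'E'
from h import *
f=grab_frame("wrist"); cv2.imwrite("pics/w1.png",f["pixels"][:,:,::-1])
f=grab_frame("scene"); cv2.imwrite("pics/s1.png",cv2.resize(f["pixels"][100:340,80:400,::-1],None,fx=2.4,fy=2.4))
E
```

```text
t 2.85 p [ 0.4232 -0.0933  0.0888] psi 85.1 F [ 0.5  0.8 -0. ] grip 0.353 tilt [-0.004  0.001 -1.   ]
q [ 0.66  0.48 -0.7   2.17  0.51  0.66 -0.49]
shift cm (tool axes) [3.42 1.12 5.88] turn -0.014
```

View pics/w1.png

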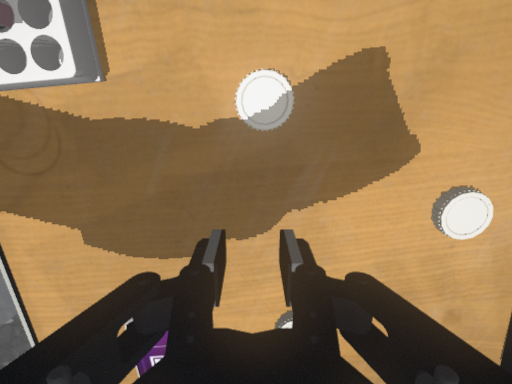

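View pics/s1.png

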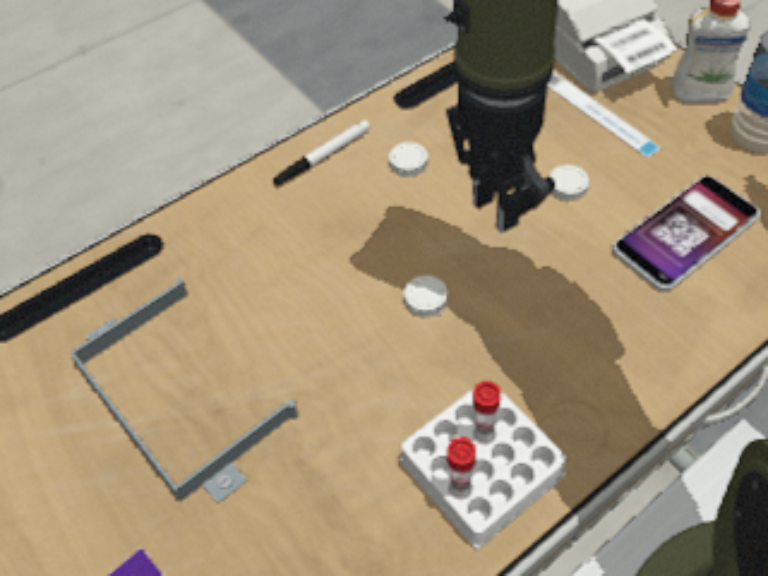

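The wrist view shows lid 3 ahead at (265,100), straddled by the fingers once the tool shifts about 1.4 cm. Now I move down behind it.

Emit:
{"op": "play_rows", "data": {
  "steps": [
    [2.2,1.3,3,0],
    [0,0,2.5,0],
    [0,0,1.5,0],
    [0,0,1,0],
    [0,0,0,0]
  ]
}}

```text
clock: 3.58
tool_pos: [0.4398, -0.0729, 0.0111]
tcp_rot: [2.314, 2.123, 0.001]
force: [-0.3, -0.4, -0.1]
gripper_width: 0.35
```

```bash
python3 g.py 0.437 -0.06 0.004 4.1;  python3 - <<'E'
from h import *
f=grab_frame("wrist"); cv2.imwrite("pics/w2.png",f["pixels"][:,:,::-1])
E
```

```text
t 3.58 p [ 0.4398 -0.0729  0.0111] psi 85.05 F [-0.3 -0.4 -0.1] grip 0.35 tilt [ 0.001 -0.001 -1.   ]
q [ 0.47  0.62 -0.53  2.21  0.7   0.48 -0.71]
shift cm (tool axes) [ 1.26 -0.39  0.7 ] turn -0.015
```

View pics/w2.png

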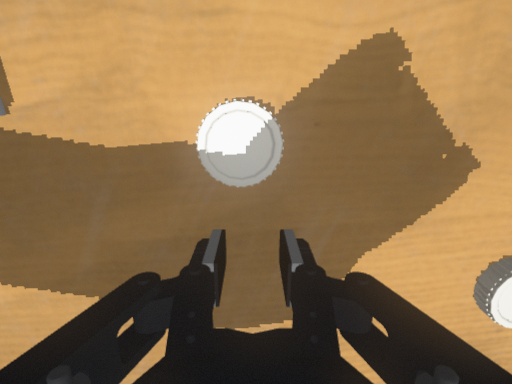

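Emit:
{"op": "play_rows", "data": {
  "steps": [
    [0,-0.5,0,0],
    [0,0,0.4,0],
    [0,0,0.2,0],
    [0,0,0,0]
  ]
}}

```text
clock: 4.12
tool_pos: [0.4342, -0.0723, 0.0043]
tcp_rot: [-2.314, -2.125, 0.0]
force: [0.2, -0.4, -1.3]
gripper_width: 0.352
```

```bash
python3 g.py 0.457 0.223 0.004 4.1;  python3 - <<'E'
from h import *
f=grab_frame("wrist"); cv2.imwrite("pics/w3.png",f["pixels"][:,:,::-1])
f=grab_frame("scene"); cv2.imwrite("pics/s3.png",cv2.resize(f["pixels"][160:300,200:340,::-1],None,fx=4,fy=4))
E
```

```text
t 4.12 p [ 0.4342 -0.0723  0.0043] psi 85.13 F [ 0.2 -0.4 -1.3] grip 0.352 tilt [-0.  0. -1.]
q [ 0.46  0.62 -0.51  2.23  0.72  0.45 -0.73]
shift cm (tool axes) [29.61 -0.24  0.03] turn -0.013
```

View pics/s3.png

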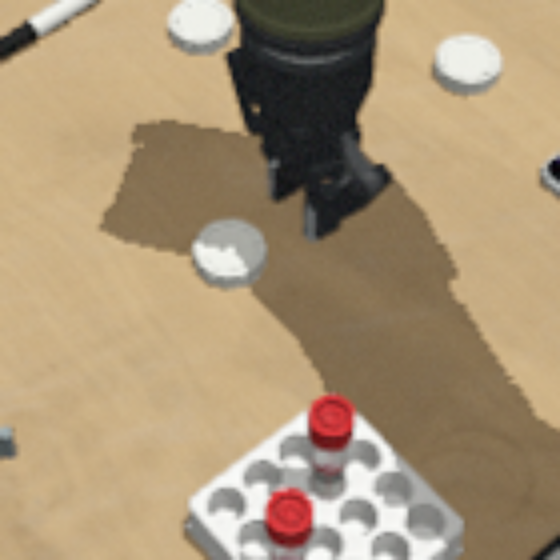

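Emit:
{"op": "play_rows", "data": {
  "steps": [
    [1.2,0,0,0],
    [1,0,0,0],
    [1.5,0,0,0],
    [2,0,0,0],
    [2,0,0,0]
  ]
}}

```text
clock: 4.85
tool_pos: [0.4408, 0.0061, 0.0045]
tcp_rot: [-2.313, -2.126, -0.001]
force: [0.1, -0.6, -0.2]
gripper_width: 0.349
```

```bash
python3 g.py 0.457 0.223 0.004 4.1;  python3 - <<'E'
from h import *
f=grab_frame("wrist"); cv2.imwrite("pics/w4.png",f["pixels"][:,:,::-1])
E
```

```text
t 4.85 p [0.4408 0.0061 0.0045] psi 85.17 F [ 0.1 -0.6 -0.2] grip 0.349 tilt [ 0.  0. -1.]
q [ 0.27  0.62 -0.5   2.23  0.7   0.44 -0.88]
shift cm (tool axes) [21.74 -0.21  0.06] turn -0.013
```

View pics/w4.png

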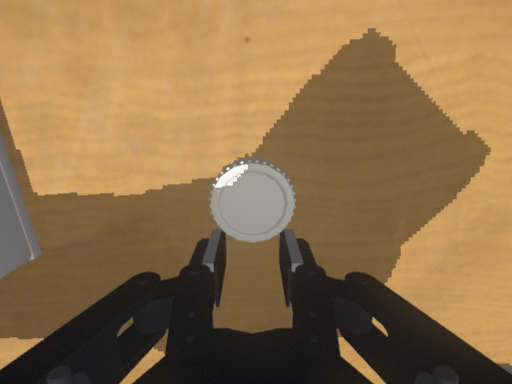

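Lid 3 is nested between the fingertips and centred at (253,202). I keep pushing.

Emit:
{"op": "play_rows", "data": {
  "steps": [
    [2.5,0,0,0],
    [2.5,0,0,0],
    [2.5,0,0,0],
    [2.5,0,0,0],
    [2,0,0,0]
  ]
}}

```text
clock: 5.52
tool_pos: [0.4508, 0.1257, 0.0045]
tcp_rot: [-2.312, -2.127, -0.001]
force: [-0.0, 0.9, -0.0]
gripper_width: 0.35
```

```bash
python3 g.py 0.457 0.223 0.004 4.1;  python3 - <<'E'
from h import *
f=grab_frame("wrist"); cv2.imwrite("pics/w5.png",f["pixels"][:,:,::-1])
E
```

```text
t 5.53 p [0.4508 0.1257 0.0045] psi 85.21 F [-0.   0.9 -0. ] grip 0.35 tilt [ 0.  0. -1.]
q [ 0.    0.64 -0.49  2.16  0.65  0.48 -1.07]
shift cm (tool axes) [ 9.74 -0.19  0.05] turn -0.012
```

View pics/w5.png

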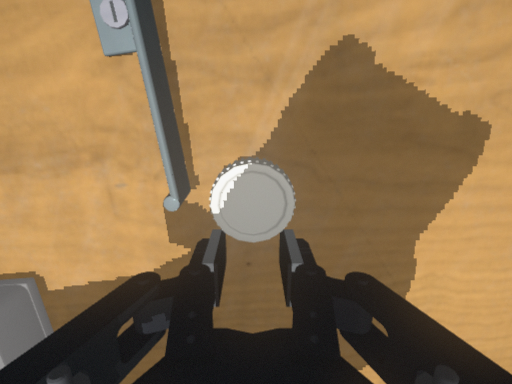

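Emit:
{"op": "play_rows", "data": {
  "steps": [
    [0.5,0.3,0,0],
    [0.4,0.3,0,0],
    [0.3,0.3,0,0],
    [0.8,0,0,0],
    [0,0,0,0]
  ]
}}

```text
clock: 6.2
tool_pos: [0.4617, 0.144, 0.0045]
tcp_rot: [-2.313, -2.125, -0.001]
force: [-0.3, 0.0, -0.8]
gripper_width: 0.35
```

```bash
python3 g.py 0.457 0.223 0.004 4.1;  python3 - <<'E'
from h import *
f=grab_frame("wrist"); cv2.imwrite("pics/w6.png",f["pixels"][:,:,::-1])
E
```

```text
t 6.2 p [0.4617 0.144  0.0045] psi 85.16 F [-0.3  0.  -0.8] grip 0.35 tilt [ 0.     0.001 -1.   ]
q [-0.02  0.66 -0.5   2.12  0.63  0.51 -1.08]
shift cm (tool axes) [ 7.84 -1.14  0.06] turn -0.013
```

View pics/w6.png

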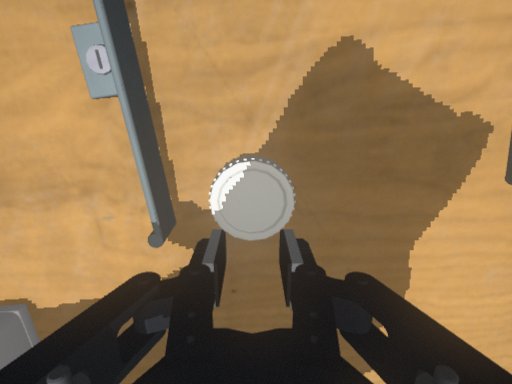

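Emit:
{"op": "play_rows", "data": {
  "steps": [
    [2,-0.25,0,0],
    [2,-0.25,0,0],
    [2,-0.25,0,0],
    [1,-0.15,0,0],
    [0.5,-0.05,0,0]
  ]
}}

```text
clock: 6.88
tool_pos: [0.4584, 0.2187, 0.0044]
tcp_rot: [2.313, 2.125, -0.001]
force: [0.2, -0.9, -0.3]
gripper_width: 0.354
```

```bash
python3 g.py 0.457 0.223 0.004 4.1;  python3 - <<'E'
from h import *
f=grab_frame("wrist"); cv2.imwrite("pics/w7.png",f["pixels"][:,:,::-1])
E
```

```text
t 6.88 p [0.4584 0.2187 0.0044] psi 85.15 F [ 0.2 -0.9 -0.3] grip 0.354 tilt [-0. -0. -1.]
q [-0.17  0.68 -0.5   2.06  0.6   0.55 -1.18]
shift cm (tool axes) [ 0.41 -0.17  0.04] turn -0.013
```

View pics/w7.png

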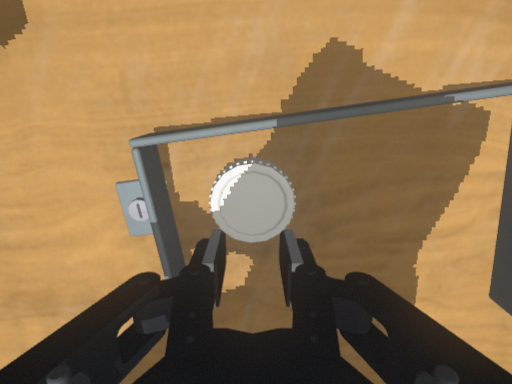

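Lid 3 sits flat near the back wall, clear of it by a few mm. I back off, lift, and go to lid 2.

Emit:
{"op": "play_rows", "data": {
  "steps": [
    [-2,0,0,0],
    [-0.5,0,-4,0],
    [-4,2,-4,0],
    [-5.5,3,0,0],
    [-5.5,3,0,0]
  ]
}}

```text
clock: 7.55
tool_pos: [0.5233, 0.0336, 0.085]
tcp_rot: [2.314, 2.122, -0.001]
force: [1.2, 0.3, -0.4]
gripper_width: 0.35
```

Emit:
{"op": "play_rows", "data": {
  "steps": [
    [-5.5,3,0,0],
    [-5.5,3,0,0],
    [-5,2.5,0,0],
    [-2,1,0,-0.12],
    [0,0,0,-0.11]
  ]
}}

```text
clock: 8.18
tool_pos: [0.6008, -0.1551, 0.0834]
tcp_rot: [-2.058, -2.373, 0.005]
force: [-0.2, 0.0, -0.1]
gripper_width: 0.354
```

```bash
python3 g.py 0.605 -0.166 0.004 -8.1;  python3 - <<'E'
from h import *
f,L=lids(); print(L)
cv2.imwrite("pics/t8.png",f["pixels"][:,:,::-1])
f=grab_frame("wrist"); cv2.imwrite("pics/w8.png",f["pixels"][:,:,::-1])
E
```

```text
t 8.18 p [ 0.6008 -0.1551  0.0834] psi 98.14 F [-0.2  0.  -0.1] grip 0.354 tilt [-0.002 -0.002 -1.   ]
q [ 0.62  0.73 -0.71  1.69  0.56  0.94 -0.16]
shift cm (tool axes) [-1.12  0.28  7.94] turn 0.001
[([252.4, 5.5], 115, [0.9026, -0.092, 0.014]), ([216.0, 44.4], 96, [0.8141, -0.0154, 0.014]), ([86.1, 206.8], 329, [0.4604, 0.2454, 0.014])]
```

View pics/t8.png

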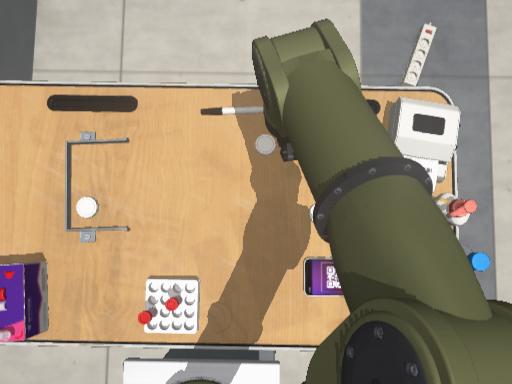

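View pics/w8.png

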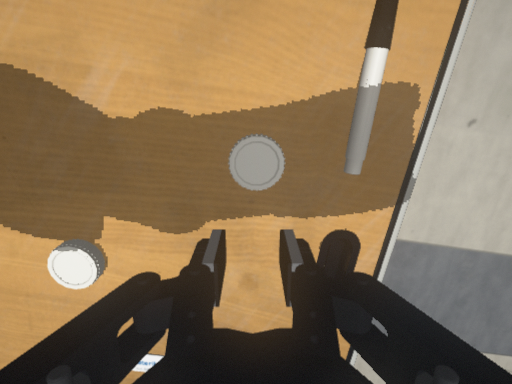

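Lid 3 reads (0.460, 0.245), inside the bay. Lid 2 is centred ahead of the fingers at (257,162), and the pen is well clear to the right.

Emit:
{"op": "play_rows", "data": {
  "steps": [
    [-1.1,0.3,3,0],
    [0,0,3,0],
    [0,0,1.2,0],
    [0,0,0.5,0],
    [0,0,0,0]
  ]
}}

```text
clock: 8.9
tool_pos: [0.6073, -0.1596, 0.008]
tcp_rot: [2.055, 2.376, 0.0]
force: [-0.8, 0.7, 0.1]
gripper_width: 0.352
```

```bash
python3 g.py 0.549 0.228 0.004 -8.1;  python3 - <<'E'
from h import *
f=grab_frame("wrist"); cv2.imwrite("pics/w9.png",f["pixels"][:,:,::-1])
E
```

```text
t 8.9 p [ 0.6073 -0.1596  0.008 ] psi 98.3 F [-0.8  0.7  0.1] grip 0.352 tilt [ 0.001 -0.    -1.   ]
q [ 0.59  0.82 -0.64  1.73  0.65  0.81 -0.21]
shift cm (tool axes) [39.2  -0.17  0.39] turn 0.003
```

View pics/w9.png

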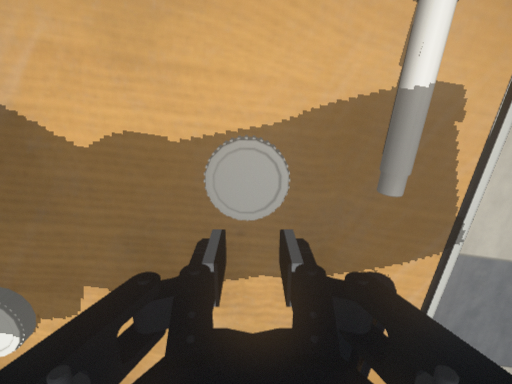

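Emit:
{"op": "play_rows", "data": {
  "steps": [
    [0,-0.25,0.35,0],
    [1,0,0,0],
    [1.5,0,0,0],
    [2,0,0,0],
    [2.5,0,0,0]
  ]
}}

```text
clock: 9.57
tool_pos: [0.5943, -0.089, 0.0041]
tcp_rot: [-2.054, -2.377, -0.001]
force: [-0.1, 0.5, 0.0]
gripper_width: 0.354
```

Emit:
{"op": "play_rows", "data": {
  "steps": [
    [2.5,0,0,0],
    [2.5,0,0,0],
    [2.5,0,0,0],
    [2.5,0,0,0],
    [2,0,0,0]
  ]
}}

```text
clock: 10.2
tool_pos: [0.5766, 0.0306, 0.0042]
tcp_rot: [-2.052, -2.378, -0.001]
force: [-0.6, -1.2, -0.6]
gripper_width: 0.355
```

```bash
python3 g.py 0.549 0.228 0.004 -8.1;  python3 - <<'E'
from h import *
f=grab_frame("wrist"); cv2.imwrite("pics/w10.png",f["pixels"][:,:,::-1])
E
```

```text
t 10.2 p [0.5766 0.0306 0.0042] psi 98.43 F [-0.6 -1.2 -0.6] grip 0.355 tilt [ 0.     0.001 -1.   ]
q [ 0.28  0.77 -0.6   1.87  0.65  0.71 -0.56]
shift cm (tool axes) [19.93  0.17  0.03] turn 0.006
```

View pics/w10.png

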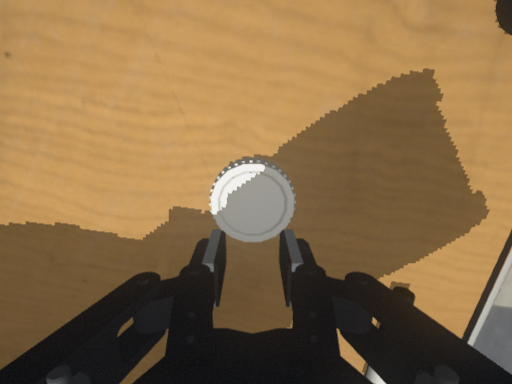

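Lid 2 is nested at (253,202).

Emit:
{"op": "play_rows", "data": {
  "steps": [
    [2.5,0,0,0],
    [2.5,0,0,0],
    [2.5,0,0,0],
    [2,0,0,0],
    [1,0,0,0]
  ]
}}

```text
clock: 10.88
tool_pos: [0.5617, 0.1331, 0.004]
tcp_rot: [-2.053, -2.378, -0.0]
force: [-0.3, 0.1, 0.1]
gripper_width: 0.355
```

```bash
python3 g.py 0.549 0.228 0.004 -3.2;  python3 - <<'E'
from h import *
f=grab_frame("wrist"); cv2.imwrite("pics/w11.png",f["pixels"][:,:,::-1])
E
```

```text
t 10.88 p [0.5617 0.1331 0.004 ] psi 98.38 F [-0.3  0.1  0.1] grip 0.355 tilt [ 0.  0. -1.]
q [ 0.09  0.76 -0.59  1.87  0.64  0.7  -0.73]
shift cm (tool axes) [9.58 0.13 0.01] turn 0.09
```

View pics/w11.png

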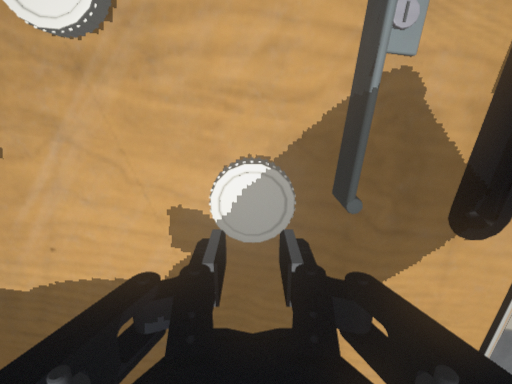

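Emit:
{"op": "play_rows", "data": {
  "steps": [
    [2.4,0.15,0,0],
    [2.4,0.15,0,0],
    [2.2,0.15,0,0],
    [1.2,0.1,0,0],
    [0.7,0.05,0,0]
  ]
}}

```text
clock: 11.55
tool_pos: [0.5552, 0.2204, 0.0039]
tcp_rot: [2.055, 2.376, -0.001]
force: [0.8, -0.3, -0.1]
gripper_width: 0.354
```

```bash
python3 g.py 0.549 0.228 0.004 -3.2;  python3 - <<'E'
from h import *
f=grab_frame("wrist"); cv2.imwrite("pics/w12.png",f["pixels"][:,:,::-1])
E
```

```text
t 11.55 p [0.5552 0.2204 0.0039] psi 98.28 F [ 0.8 -0.3 -0.1] grip 0.354 tilt [-0.    -0.001 -1.   ]
q [-0.07  0.78 -0.58  1.82  0.62  0.73 -0.84]
shift cm (tool axes) [ 0.84 -0.5  -0.01] turn 0.089
```

View pics/w12.png

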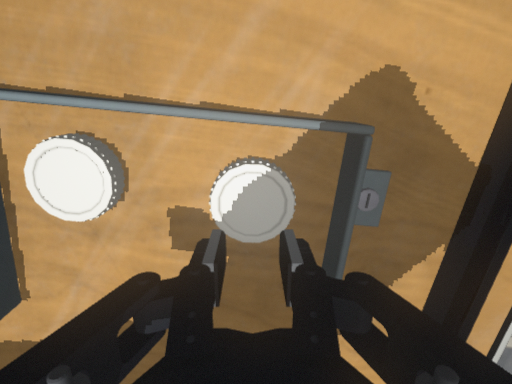

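Lids 3 (70,178) and 2 (253,202) both sit near the back wall, clear of the side walls. On to lid 1.

Emit:
{"op": "play_rows", "data": {
  "steps": [
    [-2,0,0,0],
    [-0.5,0,-4,0],
    [-4,-1.5,-4,0],
    [-5.5,-2.1,0,0],
    [-5.5,-2.1,0,0]
  ]
}}

```text
clock: 12.22
tool_pos: [0.5235, 0.0349, 0.0843]
tcp_rot: [2.056, 2.373, -0.001]
force: [0.6, -0.3, -0.8]
gripper_width: 0.351
```

Emit:
{"op": "play_rows", "data": {
  "steps": [
    [-5.5,-2.1,0,0],
    [-5.5,-2.1,0,0],
    [-5.5,-2.1,0,0],
    [-5.5,-2.1,0,0],
    [-5.5,-2.1,0,0]
  ]
}}

```text
clock: 12.85
tool_pos: [0.4573, -0.2521, 0.0839]
tcp_rot: [-2.058, -2.373, 0.002]
force: [-0.1, 0.2, -0.4]
gripper_width: 0.351
```

Emit:
{"op": "play_rows", "data": {
  "steps": [
    [-3,-1.3,0,0],
    [0,0,0,0.13],
    [0,0,0,0.13],
    [0,0,0,0]
  ]
}}

```text
clock: 13.35
tool_pos: [0.4495, -0.2814, 0.0839]
tcp_rot: [-2.348, -2.088, 0.003]
force: [-0.5, -0.6, -0.4]
gripper_width: 0.352
```

```bash
python3 g.py 0.4507 -0.280 0.004 6.5;  python3 - <<'E'
from h import *
f,L=lids(); print(L)
f=grab_frame("wrist"); cv2.imwrite("pics/w13.png",f["pixels"][:,:,::-1])
E
```

```text
t 13.35 p [ 0.4495 -0.2814  0.0839] psi 83.3 F [-0.5 -0.6 -0.4] grip 0.352 tilt [-0.001 -0.001 -1.   ]
q [ 0.94  0.6  -0.65  1.93  0.51  0.78 -0.12]
shift cm (tool axes) [0.16 0.11 7.99] turn -0.004
[([427.6, 32.3], 108, [0.8477, -0.4689, 0.014]), ([87.4, 163.6], 311, [0.551, 0.2475, 0.014]), ([86.0, 206.7], 319, [0.4606, 0.2456, 0.014])]
```

View pics/w13.png

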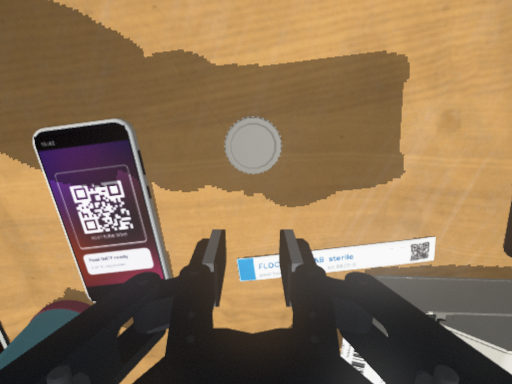

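Lid 1 is centred ahead at (253,145), and the phone and swab lie clear of the descent.

Emit:
{"op": "play_rows", "data": {
  "steps": [
    [0.5,0,3,0],
    [0,0,3,0],
    [0,0,1.4,0],
    [0,0,0.6,0],
    [0,0,0,0]
  ]
}}

```text
clock: 14.08
tool_pos: [0.452, -0.2747, 0.0042]
tcp_rot: [2.345, 2.091, 0.0]
force: [0.2, 0.6, 0.3]
gripper_width: 0.352
```

```bash
python3 g.py 0.505 0.186 0.004 6.5;  python3 - <<'E'
from h import *
f=grab_frame("wrist"); cv2.imwrite("pics/w14.png",f["pixels"][:,:,::-1])
E
```

```text
t 14.07 p [ 0.452  -0.2747  0.0042] psi 83.44 F [0.2 0.6 0.3] grip 0.352 tilt [ 0. -0. -1.]
q [ 0.85  0.71 -0.55  2.    0.63  0.61 -0.24]
shift cm (tool axes) [4.637e+01 0.000e+00 1.000e-02] turn -0.001
```

View pics/w14.png

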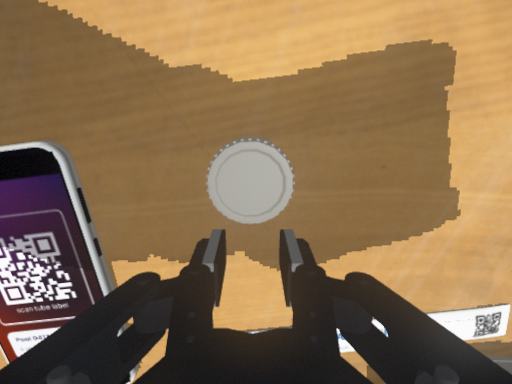

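Emit:
{"op": "play_rows", "data": {
  "steps": [
    [1,0,0,0],
    [1,0,0,0],
    [1.5,0,0,0],
    [2,0,0,0],
    [2.5,0,0,0]
  ]
}}

```text
clock: 14.75
tool_pos: [0.4611, -0.1938, 0.0041]
tcp_rot: [2.345, 2.09, 0.0]
force: [0.5, 0.6, -0.2]
gripper_width: 0.356
```

Emit:
{"op": "play_rows", "data": {
  "steps": [
    [2.5,0,0,0],
    [2.5,0,0,0],
    [2.5,0,0,0],
    [2.5,0,0,0],
    [2.5,0,0,0]
  ]
}}

```text
clock: 15.38
tool_pos: [0.4753, -0.0689, 0.0042]
tcp_rot: [-2.344, -2.091, -0.001]
force: [0.7, -0.5, -0.2]
gripper_width: 0.351
```

Emit:
{"op": "play_rows", "data": {
  "steps": [
    [2.5,0,0,0],
    [2.5,0,0,0],
    [2.5,0,0,0],
    [2.5,0,0,0],
    [2,0,0,0]
  ]
}}

```text
clock: 16.0
tool_pos: [0.4888, 0.0506, 0.0042]
tcp_rot: [-2.343, -2.092, -0.001]
force: [-0.2, 0.1, -0.3]
gripper_width: 0.358
```

```bash
python3 g.py 0.505 0.186 0.004 6.5;  python3 - <<'E'
from h import *
f=grab_frame("wrist"); cv2.imwrite("pics/w15.png",f["pixels"][:,:,::-1])
E
```

```text
t 16.0 p [0.4888 0.0506 0.0042] psi 83.52 F [-0.2  0.1 -0.3] grip 0.358 tilt [ 0.     0.001 -1.   ]
q [ 0.15  0.66 -0.46  2.1   0.59  0.51 -0.86]
shift cm (tool axes) [13.63  0.08  0.03] turn 0.0
```

View pics/w15.png

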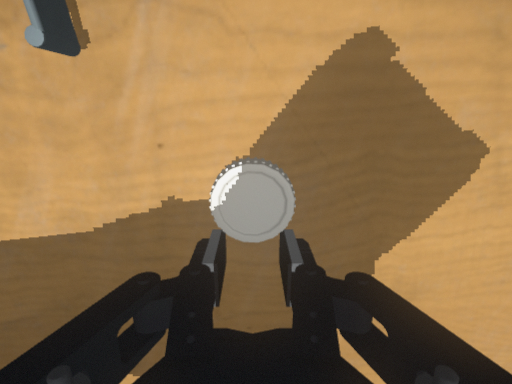

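Emit:
{"op": "play_rows", "data": {
  "steps": [
    [2.5,0,0,0],
    [2.5,0,0,0],
    [2.5,0,0,0],
    [1.5,0,0,0],
    [1,0,0,0]
  ]
}}

```text
clock: 16.68
tool_pos: [0.5003, 0.1482, 0.004]
tcp_rot: [2.345, 2.091, -0.001]
force: [-0.1, -1.2, 0.3]
gripper_width: 0.352
```

```bash
python3 g.py 0.505 0.186 0.004 6.5;  python3 - <<'E'
from h import *
f=grab_frame("wrist"); cv2.imwrite("pics/w16.png",f["pixels"][:,:,::-1])
E
```

```text
t 16.68 p [0.5003 0.1482 0.004 ] psi 83.45 F [-0.1 -1.2  0.3] grip 0.352 tilt [-0. -0. -1.]
q [-0.04  0.68 -0.45  2.02  0.55  0.56 -1.  ]
shift cm (tool axes) [ 3.81  0.03 -0.  ] turn -0.001
```

View pics/w16.png

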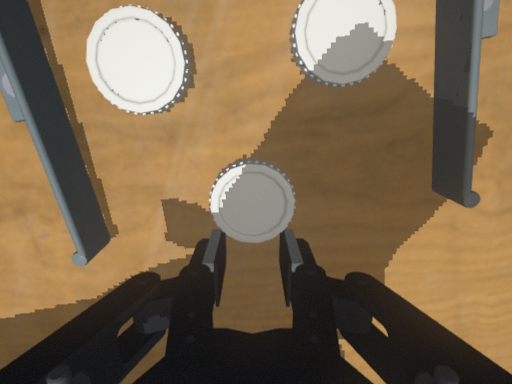

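Emit:
{"op": "play_rows", "data": {
  "steps": [
    [1.4,0,0,0],
    [1.2,0,0,0],
    [0.8,0,0,0],
    [0.4,0,0,0],
    [0,0,0,0]
  ]
}}

```text
clock: 17.35
tool_pos: [0.505, 0.1855, 0.004]
tcp_rot: [2.345, 2.09, 0.0]
force: [-0.4, 0.1, -0.1]
gripper_width: 0.354
```

Emit:
{"op": "play_rows", "data": {
  "steps": [
    [-2,0,0,0],
    [-2,0,0,0],
    [-3,0,-4,0],
    [-3,0,-6,0],
    [-5,0,-6,0]
  ]
}}

```text
clock: 17.98
tool_pos: [0.4884, 0.046, 0.1494]
tcp_rot: [2.346, 2.089, -0.001]
force: [1.4, -0.4, -0.3]
gripper_width: 0.346
```

Emit:
{"op": "play_rows", "data": {
  "steps": [
    [-6,0,-3,0],
    [-6,0,0,0],
    [-4,0,0,0],
    [0,0,0,0]
  ]
}}

```text
clock: 18.48
tool_pos: [0.469, -0.1122, 0.1753]
tcp_rot: [2.354, 2.079, -0.005]
force: [0.7, 0.0, 0.5]
gripper_width: 0.355
```

```bash
python3 g.py 0.5 0 0.2 0;  python3 - <<'E'
from h import *
O=np.array([.510,.161]);a=np.radians(3.2);u=np.array([-np.sin(a),np.cos(a)]);v=np.array([-np.cos(a),-np.sin(a)])
f,L=lids()
for l in L:
    d=np.array(l[2][:2])-O; print(l,"bay x,y mm",(d@u*1000).round(1),(d@v*1000).round(1))
s=grab_frame("scene")
for c,st in white(s): print("scene",c,st)
cv2.imwrite("pics/t17.png",f["pixels"][:,:,::-1]); cv2.imwrite("pics/s17.png",s["pixels"][:,:,::-1])
E
```

```text
t 18.48 p [ 0.469  -0.1122  0.1753] psi 82.9 F [0.7 0.  0.5] grip 0.355 tilt [-0.002 -0.002 -1.   ]
q [ 0.66  0.4  -0.66  1.94  0.31  0.9  -0.29]
shift cm (tool axes) [11.51  1.68 -2.5 ] turn -0.124
([411.3, 78.8], 84, [0.7444, -0.4322, 0.014]) bay x,y mm -605.4 -200.9
([87.4, 163.6], 315, [0.551, 0.2475, 0.014]) bay x,y mm 84.1 -45.8
([103.1, 184.5], 319, [0.5076, 0.2124, 0.014]) bay x,y mm 51.5 -0.5
([86.0, 206.7], 323, [0.4606, 0.2456, 0.014]) bay x,y mm 87.2 44.6
scene [330.5, 99.0] [305, 82, 49, 34, 728]
scene [345.8, 117.7] [328, 108, 34, 22, 341]
scene [328.9, 146.4] [305, 130, 46, 32, 275]
scene [220.0, 158.2] [208, 150, 25, 17, 91]
scene [375.7, 187.3] [366, 180, 21, 16, 121]
scene [389.1, 254.7] [354, 223, 72, 63, 107]
scene [136.9, 251.5] [128, 244, 19, 16, 226]
scene [159.5, 255.5] [151, 248, 18, 16, 234]
scene [261.3, 282.4] [248, 263, 29, 37, 288]
scene [289.6, 296.2] [265, 264, 48, 58, 758]
scene [157.2, 278.7] [148, 270, 20, 18, 266]
scene [378.0, 296.0] [364, 275, 34, 43, 573]
scene [293.5, 338.6] [272, 320, 43, 38, 80]
scene [121.3, 375.1] [115, 368, 14, 15, 81]
```

View pics/t17.png

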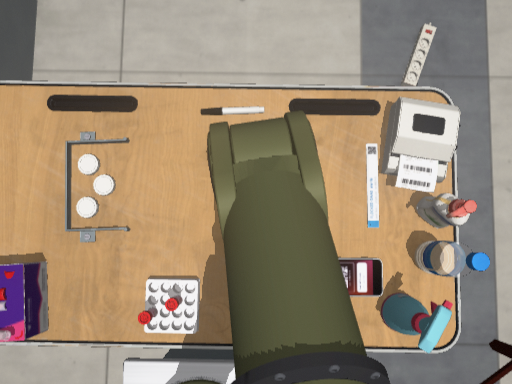

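View pics/s17.png

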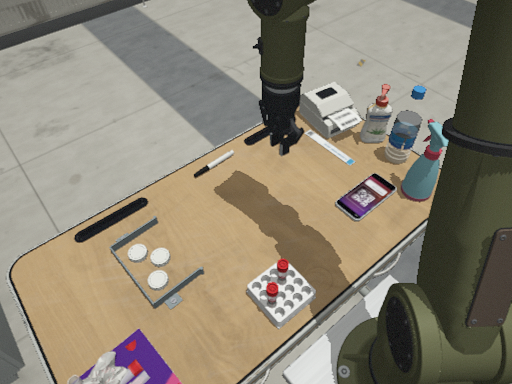

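All three lids are inside, at top-view (87,164), (103,185) and (86,207). The pen, phone and swab have not moved. I check the lid heights from two views, then hand in.

```bash
python3 - <<'E'
from h import *
from station import ticket
t=grab_frame("top"); s=grab_frame("scene")
for a,b in [((87.4,163.6),(136.9,251.5)),((103.1,184.5),(159.5,255.5)),((86,206.7),(157.2,278.7))]: print(tri(t,a,s,b).round(4))
print(ticket.sign_off())
E
```

```text
[0.5512 0.2477 0.0136]
[0.5078 0.2126 0.0141]
[0.4608 0.2459 0.0136]
the job is handed in; nothing more can be done
None
```

All three lids are flat and wholly inside the bay, and the job is handed in. It took about 18.5 s of the 70 s allowed.

I set the fingers 3 cm apart with the tips about 4 mm above the desk, so each lid sat nested against both tips. I pushed lid 3, then lid 2, then lid 1 through the open side. I never gripped or lifted a lid, and the force readings stayed at noise level, about 1.5 N.

The last checks, with the arm clear of the bay, were:

| Lid | Depth into bay (mm) | Across bay (mm) | Top face height (mm) |
|---|---|---|---|
| lid_1 | 52 | 0 | 14.1 |
| lid_2 | 84 | −46 | 13.6 |
| lid_3 | 87 | +45 | 13.6 |

- **Clearance:** Each lid's rim is at least 10 mm inside the walls, and 29 mm or more inside the open side.
- **Bystanders:** By eye in the before and after pictures, the pen, phone and swab pouch had not moved. The arm hid part of the phone in the last top view, but the scene view shows all of it.
- **Disagreement:** Two-view heights of the bay's wall tops came out at 19 to 22 mm against the 25 mm given. I put this down to hand-picked corners. It moves the bay's position by only about 2 mm, well inside the margins above.
- **Correction:** I pushed lid 3 about 1 cm sideways at the bay's mouth because the finger was heading too close to the side wall. Nothing touched.

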